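Uncover the vial carrier and hold it level above its dock

ROBOT

A 6-joint arm with a two-finger parallel gripper is mounted at the origin on the work surface. World frame = base frame: x ahead of the robot, y to its left, z up, the work surface at z = 0. Lengths are in m, angles in degrees, forces in N, time in s.
With the tool pointing down it reaches from about 0.4 to 0.825 m from the base axis. Payload 7 kg.
Tool frame: the origin (TCP) lies midway between the tips of the shut fingers; the grasp point (between the pads) lies 19 mm behind it; z points along the fingers, y is the line along which they close (so a half turn about z gives the same grasp; the last joint's range is limited). The gripper opens to 88 mm and grips with 3 to 60 N. Pads are 19 mm wide; open, the fingers measure 130 mm over their backs; the gripper's body (78 mm by 193 mm) begins 47 mm behind the grasp point.
Start: joints at [92.309, 20.546, 0.682, 0, -70.136, -16.507], TCP at [0.166, 0.654, 0.227] pointing down, gripper open.
Joint ranges: [-176.03, 176.03], [-82.01, 121.73], [-58.28, 71.71], [-173.87, 95.51], [-174.79, -0.11], [-173.66, 173.66]. Speed limits (degrees/s): [136.94, 136.94, 172.46, 180, 180, 180].

INTERFACE

Orientations are given as [roll, pitch, yaw] about the fixed x, y, z axes, in that order (R = Rz(yaw) Ry(pitch) Rx(roll)).
In Python, from plant import ctrl gives the robot as it stands. The module is installed in compiled form; this text tells all that it offers.
- The arm moves only by the tool send_rows, never from a script. Its argument "plan" is a list that holds one entry, the list of rows, each a list of 6 numbers: the shift along the tool's x, y, z in cm, then the turn, a rotation vector about the tool's x, y, z in degrees. A call has 1 to 8 rows; each row is the pose to reach, as a shift and turn from the pose commanded when the call began, along the tool's axes at that moment; what a row does not reach only later rows make up. A row lasts 1/12 s, in which the tool goes at most 41.7 mm and 7.16 degrees, less where a joint would pass 70% of its speed; a pose out of reach is approached as far as the arm can. A call with a gripper value outside its range is refused whole. "fingers" is the opening, from 0 (shut) to 1 (fully open), set as the call begins (left out, the last holds). The fingers move at their own pace and stop on an object; the grip force is fixed at half the most. Time passes only in rows, so rows that repeat a pose let the fingers close. It gives the time, the measured TCP pose, the force, the opening and the grip force at its end, in the units of the state.
- ctrl.get_obs(): the state, without advancing time (a new reading comes with each control period).
- ctrl.snapshot(name): name is "side" or "top" or "wrist"; returns a dict with "img" (400x640x3 uint8, red, green, blue), "K" (3x3 intrinsics, pixels), "pose" (4x4, takes a point from camera to world coordinates). Camera axes: x right, y down, z forward; pixel columns grow to the right and rows downward; lengths in m; the calibration is good to about 2 mm. A picture is of the moment at which its call begins. There is no depth.
- ctrl.close_job(): hands the job in; it is judged then, once.
The state is a dict: "clock": time; "joint_pos": joint angles; "qvel": joint speeds; "tau": joint torques, N m; "tool_pos": TCP position; "orientation": TCP orientation; "force": force on the tool from outside, world axes, zero at the start; "moment": the same for the moment, N m; "opening": finger opening in m; "gripper_force": force on a finger pad.
Only numpy, scipy, OpenCV 4.12 (cv2) and the standard library are available. Lean on these libraries where they do the work, as an engineer would, in place of code of your own. Each camera call takes 0.05 s, during which the arm holds its last target. There are 200 camera calls.

TASK

An upturned beaker has been left over the handle of the grey vial carrier: lift it off and stand it, still mouth down and without dropping it, on the blue draining mat. Then lift the carrier by its orange handle straight up out of its dock, level and with all four vials in their wells, and finish while still holding it, steady and level, with its underside about 10 cm above the dock's floor. Leave everything else on the bench where it is.

Things in the scene. Friction and masses are not known exactly. Their poses are not given: they have to be found in the camera images.
- carrier: vial carrier: grey plastic block 106 (its x) x 146 (y) x 30 mm, 0.3 to 0.5 kg, six wells in two rows at y = -56 and +56 mm (x = -34, 0, +34), the corner four filled; a handle stands at its centre. Rests loose on the dock's floor, underside 6 mm above the bench, about 6 mm play to the rim each side. Origin: centre of its underside, z up
- carrier_grip (a point): centre of the carrier's orange grip, 88 mm above its underside; axes as the carrier's. Grip: 14 mm thick in x, 36 mm wide in y, from 68 to 108 mm above the underside, on a 6 mm thick steel stem; pinch it from above, fingers closing along the carrier's x
- dock: the dock: fixed shallow aluminium tray 130 (x) x 170 (y) mm, floor 6 mm thick, rim 14 mm high (8 mm above its floor). Origin: centre of its underside, on the bench
- beaker: upturned beaker: white plastic with blue lines, 60 mm outside diameter, 90 mm tall, wall 3 mm, closed end up, mouth down, 70 g. Stands over the carrier's handle, mouth on the block (36 mm above the bench); the handle reaches 78 mm up inside it. Grip it from above across its closed end. Origin: centre of the mouth (lower end), z to the closed end
- mat: the draining mat: fixed flat blue ribbed mat 160 x 160 mm, 4 mm thick, on the bench. Origin: centre of its underside
- vial0: amber glass vial with red cap, 20 mm across, 47 mm tall, loose in one of the carrier's corner wells: 22 mm deep, so that the vial's foot is 8 mm above the carrier's underside and its cap's top 55 mm above it. Origin: centre of its foot
- vial1: amber glass vial with white cap, 20 mm across, 47 mm tall, loose in one of the carrier's corner wells: 22 mm deep, so that the vial's foot is 8 mm above the carrier's underside and its cap's top 55 mm above it. Origin: centre of its foot
- vial2: amber glass vial with red cap, 20 mm across, 47 mm tall, loose in one of the carrier's corner wells: 22 mm deep, so that the vial's foot is 8 mm above the carrier's underside and its cap's top 55 mm above it. Origin: centre of its foot
- vial3: amber glass vial with white cap, 20 mm across, 47 mm tall, loose in one of the carrier's corner wells: 22 mm deep, so that the vial's foot is 8 mm above the carrier's underside and its cap's top 55 mm above it. Origin: centre of its foot
- wash_bottle: bystander: white plastic wash bottle with red cap, 64 mm across, 170 mm tall, standing on the bench; origin centre of underside
- reagent_bottle: bystander: clear wide jar with blue cap, 72 mm across, 150 mm tall, standing; origin centre of underside
- flask: bystander: green-tinted conical flask, 84 mm across at the foot, 130 mm tall, standing; origin centre of underside
- paper_roll: bystander: solid white paper towel roll, 110 mm across, 200 mm tall, standing; origin centre of underside
- screwdriver: bystander: black-handled screwdriver lying on the bench, about 200 mm long
- dish: bystander: small white bowl, 80 mm across, 30 mm tall; origin centre of underside

How it is judged (in metres and radians):
On the way, in this order (a step that is already met when the one before it is completed fails the run):
1. the beaker stands mouth down on the mat, let go (x of beaker in the frame of mat between -0.062 and 0.062 m and y of beaker in the frame of mat between -0.062 and 0.062 m and z of beaker in the frame of mat below 0.01 m and angle between beaker's own z axis and vertical below 0.15 rad and contact force between beaker and mat above 0.05 N and contact force between the fingers and beaker below 0.05 N and linear speed of beaker below 0.03 m/s), for 0.2 s.
2. the carrier is clear of the dock, level, in the fingers (height (world z) of carrier above 0.05 m and contact force between carrier and dock below 0.05 N and contact force between the fingers and carrier above 1 N and angle between carrier's own z axis and vertical below 0.1 rad), for 0.2 s.
At the end, for the whole second after the job is handed in: the fingers alone hold the carrier 65 to 139 mm above the dock floor, centre within 70 mm of the dock's, tilt under 0.10 rad, under 20 mm/s and 0.1 rad/s, all vials in their wells; the beaker stands mouth down, untouched, within 62 mm of the mat's centre along each side (all of step 1 and height (world z) of carrier between 0.071 and 0.145 m and horizontal distance between carrier and dock below 0.07 m and angle between carrier's own z axis and vertical below 0.1 rad and linear speed of carrier below 0.02 m/s and angular speed of carrier below 0.1 rad/s and contact force between the fingers and carrier above 1 N and contact force between carrier and dock below 0.05 N and contact force between carrier and beaker below 0.05 N and horizontal distance between each of vial0, vial1, vial2, vial3 and carrier below 0.085 m and z of vial0 in the frame of carrier between 0 and 0.016 m and z of vial1 in the frame of carrier between 0 and 0.016 m and z of vial2 in the frame of carrier between 0 and 0.016 m and z of vial3 in the frame of carrier between 0 and 0.016 m); the arm keeps its last pose, push and grip.
It fails at once if the carrier is tipped by more than 0.3 rad (angle between carrier's own z axis and vertical above 0.3 rad).
It fails at once if the beaker is dropped (moves faster than 0.6 m/s out of the fingers) or tipped over (angle between beaker's own z axis and vertical above 0.7 rad or (linear speed of beaker above 0.6 m/s and contact force between the fingers and beaker below 0.05 N)).
It fails at once if a bystander is moved by more than 30 mm (distance of any of wash_bottle, reagent_bottle, flask, paper_roll, screwdriver, dish from where it was at the start of the episode above 0.03 m).
It also fails if it takes over 58 s, if anything falls off the work surface, if the arm or the gripper's body presses on something with over 40 N, if the wrist force passes 120 N, or if a joint passes its speed limit or range.

## Working session

There is one attempt and no reset: what is moved stays moved. The work goes in short steps, Python scripts to look and compute and a tool call to move; the robot and the scene stay as the last step left them, time stands still between calls to the robot, and variables do not carry over. Pictures are saved under pics/ and viewed, at most 10 in all, crops included, and the job is handed in when it is done.

Besides the shell and the picture viewer there is one more tool, called in YAML: its name, and indented under it one key for each argument. send_rows: Moves the arm, as the interface text tells. Its arguments: {"type":"object","properties":{"plan":{"type":"array","items":{"type":"array","items":{"type":"array","items":{"type":"number"}}}},"fingers":{"type":"number"}},"required":["plan"]}

```bash
mkdir -p pics && python3 - <<'E'
from plant import ctrl
import cv2,numpy as np
for n in("top","side"):
    s=ctrl.snapshot(n);cv2.imwrite(f"pics/{n}0.png",s["img"][:,:,::-1]);np.savez(f"{n}0.npz",**s)
    print(n,s["K"].tolist(),s["pose"].round(4).tolist())
print(ctrl.get_obs())
E
```

```text
top [[471.88817222049863, 0.0, 314.38814475415785], [0.0, 471.88817222049863, 196.12717814005964], [0.0, 0.0, 1.0]] [[-0.0268, -0.9845, 0.1731, 0.3243], [-0.9995, 0.0291, 0.0107, -0.0033], [-0.0156, -0.1728, -0.9848, 1.6765], [0.0, 0.0, 0.0, 1.0]]
side [[478.79089676537933, 0.0, 321.34197872286626], [0.0, 478.79089676537933, 200.41338365212053], [0.0, 0.0, 1.0]] [[0.7597, -0.3434, 0.5522, -0.068], [-0.6501, -0.3807, 0.6576, -0.8385], [-0.0157, -0.8586, -0.5125, 0.7363], [0.0, 0.0, 0.0, 1.0]]
{'clock': 0.1, 'joint_pos': array([ 9.23084498e+01,  2.05885789e+01,  6.38377819e-01, -1.64149714e-02,
       -7.01364331e+01, -1.65057836e+01]), 'qvel': array([-0.04877353, -0.12510687,  0.13277602, -0.00819184,  0.03718858,
       -0.06447734]), 'tau': array([-8.46014300e-04, -5.84161699e+01,  2.93753546e+01,  7.01555237e+00,
        1.01990972e-02, -4.98977806e-05]), 'tool_pos': array([0.16549224, 0.65394105, 0.22570155]), 'orientation': array([ 1.79912551e+02, -9.81996374e-03, -1.42029155e+01]), 'force': array([-0.54094155,  0.33270346,  0.57093656]), 'moment': array([-0.0545499 ,  0.01601991, -0.05842358]), 'gripper_force': 0.0, 'opening': 0.08776709590826189}
```

View pics/top0.png

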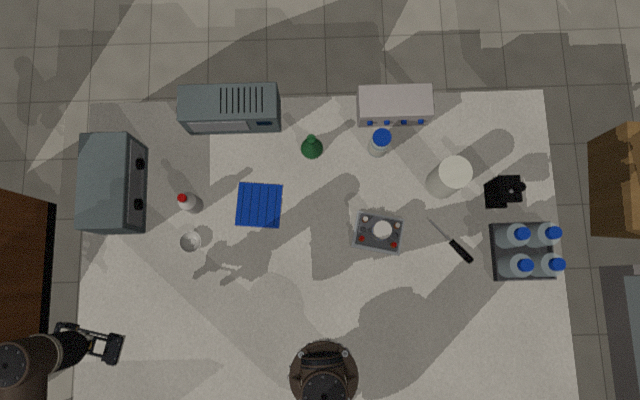

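View pics/side0.png

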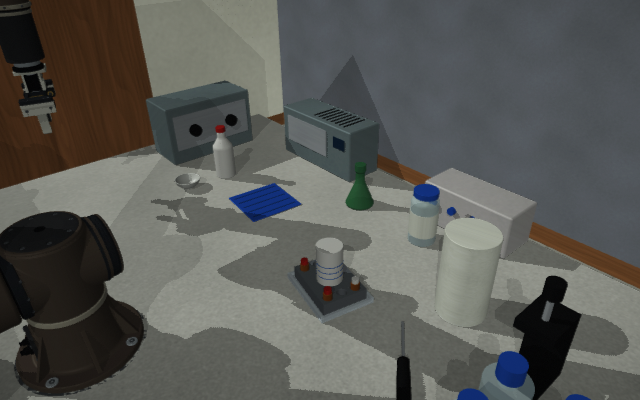

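The top view shows the beaker at (383,229) on the carrier (355–403, 211–252) and the mat at (260,205). The screwdriver runs from (430,220) to (470,260). The side view agrees, and the arm is parked at left.

```bash
cat > h.py <<'E'
import numpy as np,cv2
def ray(s,uv,z):
    d=s["pose"][:3,:3]@np.linalg.inv(s["K"])@np.array([uv[0],uv[1],1.]);o=s["pose"][:3,3]
    return (o+d*(z-o[2])/d[2]).round(4)
def proj(s,p):
    c=s["pose"][:3,:3].T@(np.array(p)-s["pose"][:3,3]);q=s["K"]@c;return (q[:2]/q[2]).round(1)
def blobs(m,amin=5):
    n,l,st,c=cv2.connectedComponentsWithStats(m.astype(np.uint8))
    return [(c[i].round(1).tolist(),st[i].tolist()) for i in range(1,n) if st[i][4]>=amin]
def hsv(s): return cv2.cvtColor(s["img"],cv2.COLOR_RGB2HSV)
E
python3 - <<'E'
from h import *
t=np.load("top0.npz");t={k:t[k] for k in t}
H=hsv(t);h,s,v=[H[...,i].astype(int) for i in range(3)]
m=(h>100)&(h<125)&(s>120)&(v>60)
for c,st in blobs(m,300):
    cnt=max(cv2.findContours(((m)*255).astype(np.uint8)[st[1]:st[1]+st[3],st[0]:st[0]+st[2]].copy(),0,2)[0],key=cv2.contourArea)+[st[0],st[1]]
    b=cv2.boxPoints(cv2.minAreaRect(cnt));print("mat",c,ray(t,c,.004),[ray(t,p,.004)[:2].tolist() for p in b])
r=np.zeros_like(m);r[200:260,345:412]=1
red=((h<8)|(h>172))&(s>130)&r
for c,st in blobs(red,3):print("red",c,st,ray(t,c,.061))
for c,st in blobs((s<45)&(v>150)&r,3):print("white",c,st,ray(t,c,.126),ray(t,c,.061))
big=cv2.resize(t["img"][200:262,340:415],None,fx=8,fy=8,interpolation=cv2.INTER_CUBIC)
cv2.imwrite("pics/crop.png",big[:,:,::-1])
E
```

```text
mat [258.4, 204.8] [0.5927 0.2169 0.004 ] [[0.5238, 0.3027], [0.68, 0.2919], [0.6636, 0.1319], [0.508, 0.1451]]
red [361.8, 237.9] [360, 236, 5, 5, 21] [ 0.4587 -0.1438  0.061 ]
red [393.9, 244.1] [392, 242, 5, 6, 22] [ 0.4345 -0.252   0.061 ]
white [386.9, 203.3] [365, 200, 45, 11, 259] [ 0.5656 -0.2264  0.126 ] [ 0.5758 -0.2358  0.061 ]
white [349.7, 212.4] [349, 208, 3, 10, 15] [ 0.5388 -0.1019  0.126 ] [ 0.5477 -0.106   0.061 ]
white [365.3, 217.9] [364, 217, 4, 3, 9] [ 0.5189 -0.1526  0.126 ] [ 0.5271 -0.1589  0.061 ]
white [382.1, 228.5] [374, 221, 18, 16, 209] [ 0.4823 -0.2062  0.126 ] [ 0.4889 -0.2147  0.061 ]
white [399.5, 256.5] [379, 251, 33, 9, 111] [ 0.3894 -0.2579  0.126 ] [ 0.3921 -0.2686  0.061 ]
white [369.6, 258.7] [366, 258, 7, 2, 10] [ 0.3849 -0.1605  0.126 ] [ 0.3875 -0.1671  0.061 ]
```

View pics/crop.png

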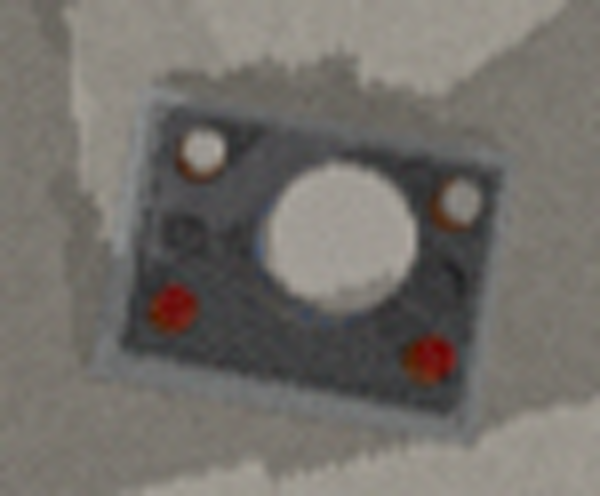

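The crop shows the beaker top at about (382.5,229.5), white caps at (366,219) and (398,225), and red caps at (362,238) and (394,244). The carrier is therefore at about (0.479,-0.206) with yaw about -12.6° (cap spacing 111 mm against 112 expected). The mat is at (0.594,0.218). Now moving.

```bash
cat >> h.py <<'E'
from scipy.spatial.transform import Rotation as Ro
def to(o,p,yaw):
    "row (cm,deg) from observed pose to world p, tool down with yaw"
    R=Ro.from_euler("xyz",o["orientation"],degrees=True);T=Ro.from_euler("xyz",[180,0,yaw],degrees=True)
    return np.r_[R.inv().apply(np.array(p)-o["tool_pos"])*100,(R.inv()*T).as_rotvec(degrees=True)].round(2).tolist()
E
```

send_rows:
  plan:
    - [[18.7, 16.1, 0, 0, 0, 45], [18.7, 16.1, 0, 0, 0, 45], [18.7, 16.1, 0, 0, 0, 45], [18.7, 16.1, 0, 0, 0, 45], [18.7, 16.1, 0, 0, 0, 45], [18.7, 16.1, 0, 0, 0, 45], [18.7, 16.1, 0, 0, 0, 45]]
  fingers: 1

```text
clock: 0.68
tool_pos: [0.3094, 0.4472, 0.2267]
orientation: [179.9, -0.0, -59.8]
force: [-0.2, 0.6, -0.3]
opening: 0.0877
gripper_force: 0.0
```

```bash
python3 - <<'E'
from h import *
from plant import ctrl
o=ctrl.get_obs();print(o["clock"],o["tool_pos"],o["orientation"],o["joint_pos"].round(1))
print(to(o,[.45,.25,.227],-102.6))
E
```

```text
0.6833 [0.3094388  0.44719098 0.2266931 ] [ 1.79936283e+02 -4.71142318e-02 -5.98109043e+01] [ 76.    8.2 -15.9  -0.  -66.  -45.8]
[24.11, -2.23, -0.01, 0.04, -0.07, 42.79]
```

send_rows:
  plan:
    - [[24.1, -2.2, -3, 0, 0, 42.8], [24.1, -2.2, -3, 0, 0, 42.8], [24.1, -2.2, -3, 0, 0, 42.8], [24.1, -2.2, -3, 0, 0, 42.8], [24.1, -2.2, -3, 0, 0, 42.8], [24.1, -2.2, -3, 0, 0, 42.8], [24.1, -2.2, -3, 0, 0, 42.8]]

```text
clock: 1.27
tool_pos: [0.4521, 0.2525, 0.2573]
orientation: [-180.0, -0.0, -102.7]
force: [0.1, -0.1, 0.7]
opening: 0.0877
gripper_force: 0.0
```

```bash
python3 - <<'E'
from h import *
from plant import ctrl
o=ctrl.get_obs();print(o["clock"],o["tool_pos"],o["orientation"],o["joint_pos"].round(1))
print(to(o,[.479,-.14,.257],-102.6))
E
```

```text
1.2667 [0.45205221 0.25253494 0.25729618] [-1.79951962e+02 -1.28208391e-02 -1.02651711e+02] [ 51.    4.5 -16.2   0.1 -69.4 -63.6]
[37.71, -11.23, 0.05, -0.05, -0.01, -0.05]
```

send_rows:
  plan:
    - [[30, -9, 0, 0, 0, 0], [30, -9, 0, 0, 0, 0], [30, -9, 0, 0, 0, 0], [30, -9, 0, 0, 0, 0], [30, -9, 0, 0, 0, 0], [30, -9, 0, 0, 0, 0], [30, -9, 0, 0, 0, 0], [30, -9, 0, 0, 0, 0]]

```text
clock: 1.93
tool_pos: [0.4747, -0.0585, 0.2564]
orientation: [180.0, -0.0, -102.0]
force: [-0.6, 0.1, -0.5]
opening: 0.0875
gripper_force: 0.0
```

send_rows:
  plan:
    - [[7, -2, 0, 0, 0, 0], [7, -2, 0, 0, 0, 0], [7, -2, 0, 0, 0, 0], [7, -2, 0, 0, 0, 0], [7, -2, 0, 0, 0, 0]]

```text
clock: 2.35
tool_pos: [0.4801, -0.128, 0.2562]
orientation: [180.0, 0.0, -102.0]
force: [-0.2, 0.3, 0.2]
opening: 0.0878
gripper_force: 0.0
```

```bash
python3 - <<'E'
from h import *
from plant import ctrl
o=ctrl.get_obs();print(o["clock"],o["tool_pos"],o["orientation"],o["joint_pos"].round(1))
s=ctrl.snapshot("wrist");np.savez("w1.npz",**s);cv2.imwrite("pics/w1.png",s["img"][:,:,::-1])
print(s["pose"].round(3).tolist(),proj(s,[.479,-.206,.126]))
print(to(o,[.479,-.206,.257],-102.6))
E
```

```text
2.35 [ 0.48011318 -0.12801785  0.25621491] [ 1.79961457e+02  4.50728376e-03 -1.02041160e+02] [  7.8   2.4 -18.5  -0.  -69.1 -19.8]
[[-0.978, 0.202, 0.058, 0.465], [0.21, 0.939, 0.273, -0.202], [0.001, 0.279, -0.96, 0.415], [0.0, 0.0, 0.0, 1.0]] [299.4 101.9]
[7.65, -1.52, -0.08, 0.04, 0.0, 0.56]
```

View pics/w1.png

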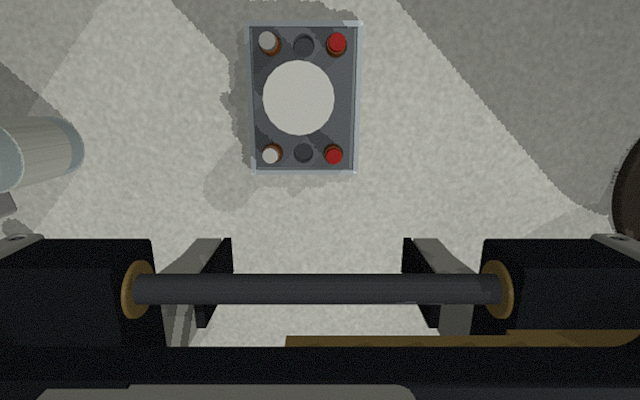

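The wrist view shows the beaker top at about (299,98), white caps at (267,41) and (270,155), and red caps at (336,44) and (334,155).

```bash
python3 - <<'E'
from h import *
t=np.load("w1.npz");t={k:t[k] for k in t}
H=hsv(t);h,s,v=[H[...,i].astype(int) for i in range(3)]
r=np.zeros(h.shape,bool);r[27:167,254:352]=1
P={}
for c,st in blobs(((h<6)|(h>174))&(s>150)&r,60):print("red",c,st,ray(t,c,.061))
for c,st in blobs((s<40)&(v>125)&r,60):print("white",c,st,ray(t,c,.126),ray(t,c,.061))
E
```

```text
red [336.5, 41.9] [329, 33, 17, 19, 259] [ 0.4343 -0.2538  0.061 ]
red [333.3, 155.7] [326, 148, 16, 16, 195] [ 0.4591 -0.1458  0.061 ]
white [266.7, 39.8] [259, 32, 16, 17, 208] [ 0.4937 -0.2573  0.126 ] [ 0.5001 -0.2698  0.061 ]
white [298.1, 97.2] [262, 60, 73, 76, 4231] [ 0.4792 -0.2098  0.126 ] [ 0.4823 -0.2116  0.061 ]
white [269.7, 155.3] [262, 148, 16, 15, 182] [ 0.5141 -0.168   0.126 ] [ 0.5251 -0.1604  0.061 ]
```

```bash
python3 - <<'E'
from h import *
from plant import ctrl
o=ctrl.get_obs()
print(to(o,[.479,-.2095,.20],-102.9),to(o,[.479,-.2095,.088],-102.9))
E
```

```text
[8.04, -1.58, 5.63, 0.02, 0.01, 0.93] [8.04, -1.59, 16.83, 0.02, 0.01, 0.93]
```

send_rows:
  plan:
    - [[8.05, -1.6, 5.6, 0, 0, 0.9], [8.05, -1.6, 5.6, 0, 0, 0.9], [8.05, -1.6, 5.6, 0, 0, 0.9], [8.05, -1.6, 9, 0, 0, 0.9], [8.05, -1.6, 12, 0, 0, 0.9], [8.05, -1.6, 14.5, 0, 0, 0.9], [8.05, -1.6, 16.8, 0, 0, 0.9], [8.05, -1.6, 16.8, 0, 0, 0.9]]
  fingers: 1

```text
clock: 3.07
tool_pos: [0.4766, -0.2084, 0.0845]
orientation: [179.6, -0.0, -102.8]
force: [0.3, 0.4, 0.4]
opening: 0.0877
gripper_force: 0.0
```

send_rows:
  plan:
    - [[0, 0, 0, 0, 0, 0], [0, 0, 0, 0, 0, 0], [0, 0, 0, 0, 0, 0], [0, 0, 0, 0, 0, 0], [0, 0, 0, 0, 0, 0], [0, 0, 0, 0, 0, 0]]
  fingers: 0.5

```text
clock: 3.57
tool_pos: [0.48, -0.2102, 0.0898]
orientation: [-179.9, 0.0, -102.9]
force: [-0.9, 2.7, 7.2]
opening: 0.0601
gripper_force: 30.0
```

send_rows:
  plan:
    - [[0, 0, -0.8, 0, 0, 0], [0, 0, -2, 0, 0, 0], [0, 0, -3.5, 0, 0, 0], [0, 0, -5.2, 0, 0, 0], [0, 0, -7, 0, 0, 0], [0, 0, -9, 0, 0, 0], [0, 0, -11, 0, 0, 0], [0, 0, -12, 0, 0, 0]]

```text
clock: 4.23
tool_pos: [0.4801, -0.2106, 0.2117]
orientation: [-179.8, 0.0, -102.9]
force: [0.5, -0.3, -0.5]
opening: 0.0601
gripper_force: 30.0
```

```bash
python3 - <<'E'
from h import *
from plant import ctrl
o=ctrl.get_obs();print(o["clock"],o["tool_pos"],o["opening"],o["gripper_force"],o["force"])
print(to(o,[.594,.218,.21],-102.9))
s=ctrl.snapshot("side");cv2.imwrite("pics/s1.png",s["img"][150:350,200:500,::-1])
E
```

```text
4.2333 [ 0.48009591 -0.21056127  0.21169277] 0.060107399607217116 29.999470710754395 [ 0.45222301 -0.32040062 -0.49261296]
[-44.32, -1.54, 0.18, -0.21, 0.0, 0.01]
```

View pics/s1.png

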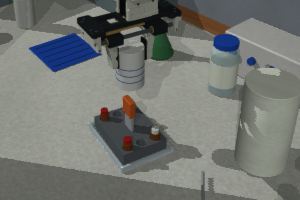

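The side view shows the beaker hanging upright in the fingers with its mouth above the orange handle. The carrier and vials are undisturbed.

send_rows:
  plan:
    - [[-1, 0, 0, 0, 0, 0], [-3, -0.1, 0, 0, 0, 0], [-5.5, -0.2, 0, 0, 0, 0], [-8.5, -0.3, 0, 0, 0, 0], [-11.5, -0.4, 0, 0, 0, 0], [-14.5, -0.5, 0, 0, 0, 0], [-17.5, -0.6, 0, 0, 0, 0], [-20.5, -0.7, 0, 0, 0, 0]]

```text
clock: 4.95
tool_pos: [0.5312, -0.0101, 0.2073]
orientation: [179.9, -0.0, -102.9]
force: [0.3, -0.5, -0.8]
opening: 0.0604
gripper_force: 30.0
```

send_rows:
  plan:
    - [[-3, -0.1, 0, 0, 0, 0], [-6, -0.2, 0, 0, 0, 0], [-9, -0.3, 0, 0, 0, 0], [-12, -0.4, 0, 0, 0, 0], [-15, -0.5, 0, 0, 0, 0], [-18, -0.6, 0, 0, 0, 0], [-20, -0.7, 0, 0, 0, 0], [-21.5, -0.8, 0, 0, 0, 0]]

```text
clock: 5.62
tool_pos: [0.5872, 0.1979, 0.207]
orientation: [179.9, -0.1, -102.8]
force: [0.9, 0.4, -0.9]
opening: 0.0604
gripper_force: 30.0
```

send_rows:
  plan:
    - [[-1.5, 0, 0, 0, 0, 0], [-2, 0, 0, 0, 0, 0], [-2.3, 0, 0, 0, 0, 0], [-2.3, 0, 0, 0, 0, 0], [-2.3, 0, 0, 0, 0, 0]]

```text
clock: 6.03
tool_pos: [0.5926, 0.2175, 0.2086]
orientation: [180.0, -0.0, -102.9]
force: [-0.2, -0.9, -0.2]
opening: 0.0604
gripper_force: 30.0
```

```bash
python3 - <<'E'
from h import *
from plant import ctrl
o=ctrl.get_obs();print(o["clock"],o["tool_pos"],o["opening"],o["gripper_force"],o["force"])
print(to(o,[.594,.218,.058],-102.9))
s=ctrl.snapshot("side");cv2.imwrite("pics/s2.png",s["img"][100:300,150:450,::-1])
H=hsv(s)
E
```

```text
6.0333 [0.59258759 0.2175394  0.20855982] 0.06044992885938654 29.999392200261354 [-0.22486655 -0.86568114 -0.15625215]
[-0.08, -0.13, 15.06, 0.01, -0.01, -0.03]
```

View pics/s2.png

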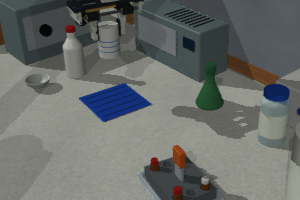

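The beaker is upright in the fingers over the mat. Lowering it.

send_rows:
  plan:
    - [[0, 0, 1, 0, 0, 0], [0, 0, 3, 0, 0, 0], [0, 0, 5.5, 0, 0, 0], [0, 0, 8, 0, 0, 0], [0, 0, 10.5, 0, 0, 0], [0, 0, 12.5, 0, 0, 0], [0, 0, 13.5, 0, 0, 0], [0, 0, 14, 0, 0, 0]]

```text
clock: 6.75
tool_pos: [0.5918, 0.2172, 0.0665]
orientation: [179.9, -0.1, -102.9]
force: [0.4, 0.0, -0.3]
opening: 0.0601
gripper_force: 30.0
```

send_rows:
  plan:
    - [[0, 0, 0, 0, 0, 0], [0, 0, 0.2, 0, 0, 0], [0, 0, 0.4, 0, 0, 0], [0, 0, 0.6, 0, 0, 0], [0, 0, 0.7, 0, 0, 0], [0, 0, 0.8, 0, 0, 0], [0, 0, 0.8, 0, 0, 0]]

```text
clock: 7.33
tool_pos: [0.5928, 0.2183, 0.0606]
orientation: [-180.0, 0.0, -102.9]
force: [0.8, -0.2, -0.3]
opening: 0.0605
gripper_force: 30.0
```

Next, 1 mm steps until it makes contact.

send_rows:
  plan:
    - [[0, 0, 0.1, 0, 0, 0], [0, 0, 0.2, 0, 0, 0], [0, 0, 0.2, 0, 0, 0], [0, 0, 0.2, 0, 0, 0]]

```text
clock: 7.67
tool_pos: [0.5927, 0.2183, 0.0585]
orientation: [180.0, -0.0, -102.9]
force: [-0.3, -0.5, -0.8]
opening: 0.0605
gripper_force: 30.0
```

send_rows:
  plan:
    - [[0, 0, 0.1, 0, 0, 0], [0, 0, 0.1, 0, 0, 0], [0, 0, 0.1, 0, 0, 0]]

```text
clock: 7.92
tool_pos: [0.5929, 0.2183, 0.058]
orientation: [-180.0, 0.0, -102.9]
force: [-0.5, -1.5, 3.4]
opening: 0.0603
gripper_force: 30.0
```

Contact came at TCP 0.058, as computed. Releasing and retreating.

send_rows:
  plan:
    - [[0, 0, 0, 0, 0, 0], [0, 0, 0, 0, 0, 0], [0, 0, 0, 0, 0, 0], [0, 0, 0, 0, 0, 0], [0, 0, 0, 0, 0, 0], [0, 0, 0, 0, 0, 0], [0, 0, 0, 0, 0, 0]]
  fingers: 1

```text
clock: 8.5
tool_pos: [0.5928, 0.2183, 0.0575]
orientation: [180.0, -0.0, -102.9]
force: [0.4, -0.6, -0.1]
opening: 0.0876
gripper_force: 0.0
```

send_rows:
  plan:
    - [[0, 0, -1, 0, 0, 0], [0, 0, -3, 0, 0, 0], [0, 0, -6, 0, 0, 0], [0, 0, -10, 0, 0, 0], [0, 0, -14, 0, 0, 0], [0, 0, -17, 0, 0, 0], [0, 0, -17, 0, 0, 0]]

```text
clock: 9.08
tool_pos: [0.5959, 0.2195, 0.2367]
orientation: [-179.5, 0.4, -102.8]
force: [1.7, 0.7, 0.8]
opening: 0.0876
gripper_force: 0.0
```

send_rows:
  plan:
    - [[4, 0, 0, 0, 0, 0], [26, 1, 0, 0, 0, 0], [26, 1, 0, 0, 0, 0], [26, 1, 0, 0, 0, 0], [26, 1, 0, 0, 0, 0], [26, 1, 0, 0, 0, 0], [26, 1, 0, 0, 0, 0], [26, 1, 0, 0, 0, 0]]

```text
clock: 9.75
tool_pos: [0.5238, -0.0357, 0.2287]
orientation: [-179.9, 0.0, -103.1]
force: [0.2, 0.6, -0.4]
opening: 0.0876
gripper_force: 0.0
```

send_rows:
  plan:
    - [[10, 1, 0, 0, 0, 0], [10, 1, 0, 0, 0, 0], [10, 1, 0, 0, 0, 0], [10, 1, 0, 0, 0, 0], [10, 1, 0, 0, 0, 0]]

```text
clock: 10.17
tool_pos: [0.4931, -0.1285, 0.2281]
orientation: [-180.0, 0.0, -103.0]
force: [-0.2, -0.5, 0.3]
opening: 0.0877
gripper_force: 0.0
```

```bash
python3 - <<'E'
from h import *
from plant import ctrl
o=ctrl.get_obs();print(o["clock"],o["tool_pos"],o["opening"])
t=ctrl.snapshot("wrist");cv2.imwrite("pics/w2.png",t["img"][:,:,::-1]);np.savez("w2.npz",**t)
s2=ctrl.snapshot("side");np.savez("s3.npz",**s2)
print("exp grip top",proj(t,[.4797,-.2075,.114]))
img=np.vstack([t["img"],cv2.resize(s2["img"][130:255,180:380],(640,400))])
cv2.imwrite("pics/c3.png",cv2.resize(img,(480,600))[:,:,::-1])
H=hsv(t);h,s,v=[H[...,i].astype(int) for i in range(3)]
for c,st in blobs(((h<6)|(h>174))&(s>150),60):print("red",c,st,ray(t,c,.061))
for c,st in blobs((h>=6)&(h<16)&(s>150)&(v>90),60):print("or",c,st,ray(t,c,.114))
E
```

```text
10.1667 [ 0.49306649 -0.12849701  0.22812111] 0.08768478471724397
exp grip top [311.9  97. ]
red [350.4, 33.0] [342, 23, 18, 21, 314] [ 0.4345 -0.2537  0.061 ]
red [347.4, 157.2] [340, 149, 17, 17, 228] [ 0.4593 -0.1458  0.061 ]
or [312.0, 97.0] [304, 74, 17, 47, 794] [ 0.4796 -0.2075  0.114 ]
```

View pics/c3.png

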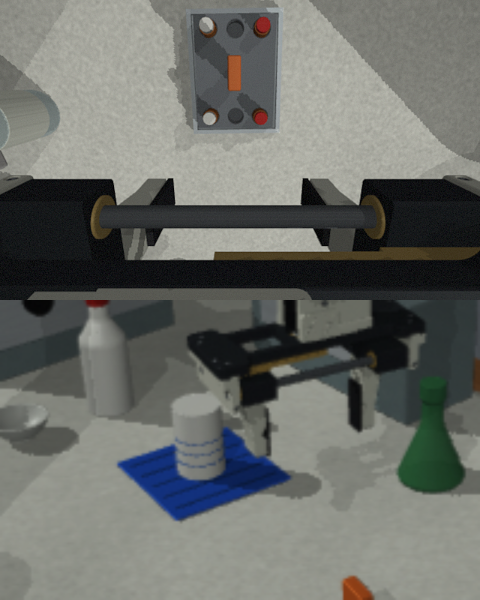

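The beaker stands upright on the mat. The orange grip is at (312,97) in the wrist view, which puts it at (0.4796,-0.2075), exactly as predicted.

```bash
python3 - <<'E'
from h import *
from plant import ctrl
o=ctrl.get_obs()
print(to(o,[.4796,-.2075,.16],-102.9),to(o,[.4796,-.2075,.074],-102.9))
E
```

```text
[8.11, -0.43, 6.79, -0.03, 0.01, 0.02] [8.11, -0.42, 15.39, -0.03, 0.01, 0.02]
```

send_rows:
  plan:
    - [[4, -0.2, 2, 0, 0, 0], [7, -0.4, 4, 0, 0, 0], [8.1, -0.4, 5, 0, 0, 0], [8.1, -0.4, 6, 0, 0, 0], [8.1, -0.4, 6.8, 0, 0, 0], [8.1, -0.4, 6.8, 0, 0, 0]]

```text
clock: 10.77
tool_pos: [0.4784, -0.207, 0.158]
orientation: [179.9, -0.0, -102.9]
force: [0.4, -0.5, -0.4]
opening: 0.0878
gripper_force: 0.0
```

send_rows:
  plan:
    - [[0, 0, 1.5, 0, 0, 0], [0, 0, 3, 0, 0, 0], [0, 0, 4.5, 0, 0, 0], [0, 0, 6, 0, 0, 0], [0, 0, 7.5, 0, 0, 0], [0, 0, 8.6, 0, 0, 0], [0, 0, 8.6, 0, 0, 0], [0, 0, 8.6, 0, 0, 0]]

```text
clock: 11.43
tool_pos: [0.4794, -0.2072, 0.0739]
orientation: [180.0, -0.0, -102.8]
force: [0.5, 0.3, 1.2]
opening: 0.0876
gripper_force: 0.0
```

send_rows:
  plan:
    - [[0, 0, 0, 0, 0, 0], [0, 0, 0, 0, 0, 0], [0, 0, 0, 0, 0, 0], [0, 0, 0, 0, 0, 0], [0, 0, 0, 0, 0, 0], [0, 0, 0, 0, 0, 0], [0, 0, 0, 0, 0, 0], [0, 0, 0, 0, 0, 0]]
  fingers: 0

```text
clock: 12.1
tool_pos: [0.4787, -0.2081, 0.0736]
orientation: [-180.0, 0.0, -102.9]
force: [0.2, 0.5, -0.3]
opening: 0.0397
gripper_force: 0.0
```

send_rows:
  plan:
    - [[0, 0, 0, 0, 0, 0], [0, 0, 0, 0, 0, 0], [0, 0, 0, 0, 0, 0], [0, 0, 0, 0, 0, 0], [0, 0, 0, 0, 0, 0], [0, 0, 0, 0, 0, 0], [0, 0, 0, 0, 0, 0]]

```text
clock: 12.68
tool_pos: [0.4788, -0.208, 0.0735]
orientation: [-180.0, 0.0, -102.9]
force: [-0.5, -0.5, -1.4]
opening: 0.0135
gripper_force: 30.0
```

send_rows:
  plan:
    - [[0, 0, -0.3, 0, 0, 0], [0, 0, -0.8, 0, 0, 0], [0, 0, -1.3, 0, 0, 0], [0, 0, -1.8, 0, 0, 0], [0, 0, -2.3, 0, 0, 0], [0, 0, -2.7, 0, 0, 0], [0, 0, -3, 0, 0, 0], [0, 0, -3, 0, 0, 0]]

```text
clock: 13.35
tool_pos: [0.4792, -0.2081, 0.1044]
orientation: [-179.9, 0.0, -102.9]
force: [-0.6, 0.2, -5.2]
opening: 0.0135
gripper_force: 30.0
```

```bash
python3 - <<'E'
from h import *
from plant import ctrl
o=ctrl.get_obs();print(o["force"],o["moment"],o["opening"],o["gripper_force"])
s=ctrl.snapshot("side");c=cv2.resize(s["img"][200:340,230:430],(800,560),interpolation=cv2.INTER_CUBIC);cv2.imwrite("pics/s4.png",c[:,:,::-1])
E
```

```text
[-0.61979216  0.22057907 -5.17180274] [ 0.11741188 -0.1041224  -0.00363001] 0.013460178524436999 29.99925971031189
```

View pics/s4.png

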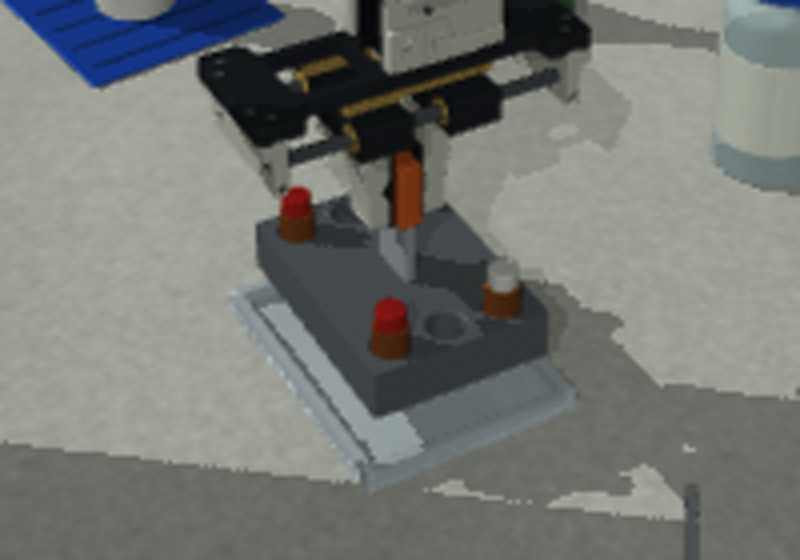

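The carrier is off the dock floor and looks level, with three vials visible in their wells and a load of about 5 N. Raising it further.

send_rows:
  plan:
    - [[0, 0, -0.4, 0, 0, 0], [0, 0, -1.2, 0, 0, 0], [0, 0, -2.2, 0, 0, 0], [0, 0, -3.3, 0, 0, 0], [0, 0, -4.5, 0, 0, 0], [0, 0, -5.6, 0, 0, 0], [0, 0, -6.4, 0, 0, 0], [0, 0, -6.8, 0, 0, 0]]

```text
clock: 14.07
tool_pos: [0.4794, -0.2082, 0.1735]
orientation: [-179.9, 0.0, -102.9]
force: [0.6, 0.0, -5.0]
opening: 0.0137
gripper_force: 30.0
```

send_rows:
  plan:
    - [[0, 0, -0.1, 0, 0, 0], [0, 0, -0.1, 0, 0, 0], [0, 0, -0.1, 0, 0, 0], [0, 0, -0.1, 0, 0, 0], [0, 0, -0.1, 0, 0, 0], [0, 0, -0.1, 0, 0, 0], [0, 0, -0.1, 0, 0, 0], [0, 0, -0.1, 0, 0, 0]]

```text
clock: 14.73
tool_pos: [0.4787, -0.208, 0.1724]
orientation: [180.0, -0.0, -102.9]
force: [-0.1, -0.3, -4.4]
opening: 0.0138
gripper_force: 30.0
```

```bash
python3 - <<'E'
from h import *
from plant import ctrl
o=ctrl.get_obs();print(o["clock"],o["tool_pos"],o["force"],o["moment"],o["opening"],o["gripper_force"],abs(o["qvel"]).max())
s=ctrl.snapshot("side")
cv2.imwrite("pics/s5.png",cv2.resize(s["img"][160:320,180:420],(780,520),interpolation=cv2.INTER_CUBIC)[:,:,::-1])
R=Ro.from_euler("z",-12.9,degrees=True)
for w in (s,ctrl.snapshot("wrist")):
    H=hsv(w);h,sa,v=[H[...,i].astype(int) for i in range(3)]
    for c,st in blobs(((h<6)|(h>174))&(sa>150),15):print("red",c,st[2:],ray(w,c,.161))
    print([proj(w,np.array([.4792,-.2081,.161])+R.apply([-.034,y,-.004])) for y in(-.056,.056)])
E
```

```text
14.7333 [ 0.47871342 -0.20801894  0.17237649] [-0.1200424  -0.28714733 -4.38265261] [ 0.07694182 -0.07576961 -0.00798815] 0.013823312037351257 29.99928742647171 0.10396937966364464
red [219.8, 128.4] [10, 8, 64] [0.6023 0.4526 0.161 ]
red [302.1, 225.5] [8, 8, 50] [ 0.4524 -0.1526  0.161 ]
red [326.5, 252.5] [8, 8, 60] [ 0.4285 -0.2601  0.161 ]
[array([326.8, 252. ]), array([302.5, 224.7])]
red [382.4, 143.5] [34, 34, 890] [ 0.4347 -0.2552  0.161 ]
[array([383.1, 142.3]), array([373.2, 327.2])]
```

View pics/s5.png

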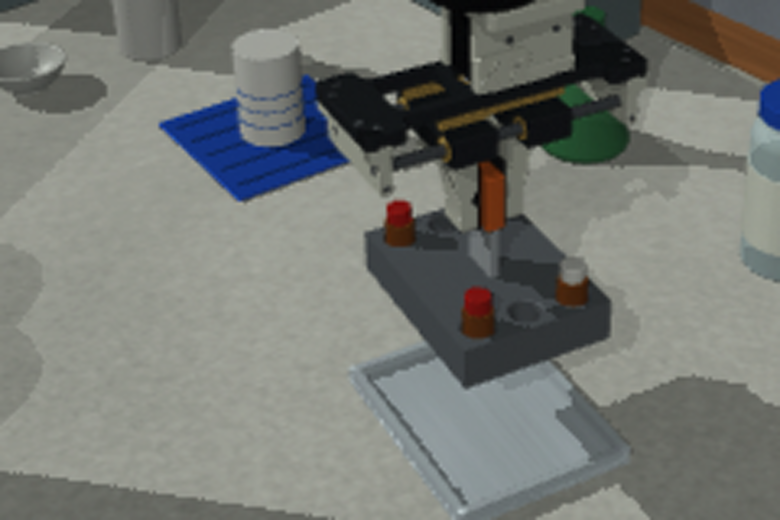

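The carrier hangs level: both red caps are within 1 px of their level predictions. It is about 10 cm over the dock with its vials seated, and the beaker stands on the mat. Handing in.

```bash
python3 -c "
from plant import ctrl
print(ctrl.close_job())"
```

```text
the job is handed in; nothing more can be done
None
```

I handed the job in at about 15 s: the beaker stands mouth down on the mat, and the arm holds the carrier level about 10 cm above the dock floor. Three vials are visible seated in their wells; the gripper hid the fourth, and the hand-in gave no verdict.

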